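Hang the flag drying rack on both sprung hooks

TASK

The two freshly painted tin flags are clipped in the steel drying rack; please hang the rack on the stand's two sprung hooks. Pick it up by its ash tab, lay both ends of its bar on the two hook arms in front of the noses, feel that both hooks carry (each is clamped at its own height), then slide it back under the noses, let both ends down into their seats and make sure that each seat carries its end before you let go. Be gentle: never press a hook spring down to its stop, do not drop the rack, do not touch the wet flags, and leave the other things where they are.

Things in the scene. Friction and masses are not known exactly. Their poses are not given: they have to be found in the camera images.
- rack: Loose steel drying rack standing on two feet, 0.3 to 0.5 kg, alike from both sides. Origin: centre of its underside; x across, y its wide way, z up. A round bar 10 mm thick, 280 mm long, runs along y with its axis 85 mm above the origin. Frame uprights (8 mm square) at y = +-85 mm, feet 70 mm long in x below them. Centre of mass: mid-width, below the bar.
- rack_tab (a point): Grip point in the ash-wood tab on the middle of the rack's bar, 112 mm above the rack's underside, 27 mm above the bar's axis. The tab is 14 mm thick in the rack's x, 44 mm long in y, and spans 88 to 128 mm above the underside: pinch it across x from above. The bar below it is thinner than the tab (its top is at 90 mm).
- end_left: Bare round bar end, 10 mm thick, at the rack's +y side, that goes on a hook. Origin on the bar's axis, 115 mm from the rack's middle. Bare from 95 to 135 mm, then an 18 mm brass end disc. Axes as the rack's.
- end_right: The same bar end at the rack's -y side. The rack may hang either way round.
- flags: Two crimson tin flags on thin steel stems, wet with paint, clipped inside the rack's frame; part of the rack, same origin. They lie 20 to 82 mm above it, within 75 mm of its middle. Not to be touched.
- stand: Fixed hanging stand: wooden base 130 x 290 x 15 mm, two wooden posts 155 mm high at x = +30, y = +-115 mm; nothing between them above the base. Origin: centre of the base's underside; x points from the open front to the posts, y its wide way. From each post a steel hook arm, 12 mm wide, stands out toward -x with an upturned tip (8 mm high) at x = -55 to -50 mm. Arms are rigid sideways.
- stand_front (a point): Point on the table plane (height 0) below the middle of the landing line, x = -22 mm in the stand's frame. Landing: the flat top of each arm, x = -50 to 0 mm. Each hook is clamped separately: its unloaded flat top is anywhere from 114 to 130 mm above the table, the two differing by up to 16 mm; this is not reported: find it by feel. A rack on unequal hooks hangs a little aslant: fine.
- seat_left (a point): Table-plane point (height 0) below the +y hook's seat, stand frame x = 9.5, y = +115 mm. Behind the landing a 45 degree slope at x = 0 to 4 mm drops to a seat 4 mm deep, floor x = 4 to 18, upright back at 18. A seated bar's axis is at x = 6 to 13 mm, 1 mm above the arm's flat top. A brass nose roofs the seat, x = 0 to 22 mm, 16 mm above the flat top (nose top 22): enter only from the landing.
- seat_right (a point): The same below the -y hook's seat (stand frame x = 9.5, y = -115 mm, height 0). Both arms, each with its nose, ride down on their own springs when loaded: 1200 N/m, 7.5 mm travel to a hard stop (reached at about 9 N). The rack's weight alone sinks each by 1 to 2 mm.
- tractor: Chipped green tin tractor toy, about 110 x 62 x 77 mm, origin under its middle. Leave alone.
- tab_lifter: Steel tab-lifter with ash handle, 170 mm long, lying. Leave alone.
- base_plate: Round steel toy base plate, 120 mm across, 12 mm high. Leave alone.
- paint_tin: Small paint tin, 60 mm across, 65 mm high. Leave alone.
- brush_cup: White ceramic cup, 70 mm across, 85 mm high. Leave alone.

How it is judged:
On the way, in this order (a step that is already met when the one before it is completed fails the run):
1. the rack is held clear of the table (more than 30 mm up) (height (world z) of rack above 0.03 m and contact force between the fingers and rack above 2 N), for 0.2 s.
2. the rack is held and both bar ends press on the hook arms at once (each more than 0.5 N), in front of the seats (contact force between each of end_left, end_right and anything else above 0.5 N and contact force between the fingers and rack above 2 N and x of end_left in the frame of stand between -0.05 and 0 m and z of each of end_left, end_right in the frame of stand above 0.095 m and x of end_right in the frame of stand between -0.05 and 0 m), for 0.1 s.
3. still held, both bar ends are in the seats under the noses and each seat carries more than 0.5 N (x of end_left in the frame of stand between 0.003 and 0.0155 m and z of end_left in the frame of stand between 0.095 and 0.1345 m and x of end_right in the frame of stand between 0.003 and 0.0155 m and z of end_right in the frame of stand between 0.095 and 0.1345 m and contact force between each of end_left, end_right and anything else above 0.5 N and contact force between the fingers and rack above 2 N), for 0.3 s.
At the end, for the whole second after the job is handed in: Both bar ends lie in the seats under the noses (3 to 15.5 mm along the stand's x, 95 to 134.5 mm up), each carried with more than 0.5 N; the rack hangs at rest (below 20 mm/s), within 0.2 rad of upright and 20 mm of the stand's middle sideways, and is released (x of end_left in the frame of stand between 0.003 and 0.0155 m and z of end_left in the frame of stand between 0.095 and 0.1345 m and x of end_right in the frame of stand between 0.003 and 0.0155 m and z of end_right in the frame of stand between 0.095 and 0.1345 m and contact force between each of end_left, end_right and anything else above 0.5 N and linear speed of rack below 0.02 m/s and angle between rack's own z axis and vertical below 0.2 rad and y of rack in the frame of stand between -0.02 and 0.02 m and contact force between the fingers and rack below 0.05 N); the robot touches nothing.
It fails at once if a bar end pressed harder than 9.5 N (hook spring on its stop, or rammed) (contact force between any of end_left, end_right and anything else above 9.5 N).
It fails at once if the rack dropped: moving faster than 0.2 m/s while not held (contact force between the fingers and rack below 0.05 N and linear speed of rack above 0.2 m/s).
It fails at once if the wet flags touched (contact force between anything else and flags above 0.2 N).
It fails at once if a bystander moved by more than 20 mm (distance of any of tractor, tab_lifter, base_plate, paint_tin, brush_cup from where it was at the start of the episode above 0.02 m).
It also fails if it takes over 58 s, if anything falls off the work surface, if the arm or the gripper's body presses on something with over 40 N, if the wrist force passes 120 N, or if a joint passes its speed limit or range.

ROBOT

A 6-joint arm with a two-finger parallel gripper is mounted at the origin on the work surface. World frame = base frame: x ahead of the robot, y to its left, z up, the work surface at z = 0. Lengths are in m, angles in rad, forces in N, time in s.
With the tool pointing down it reaches from about 0.35 to 0.975 m from the base axis. Payload 4.9 kg.
Tool frame: the origin (TCP) lies midway between the tips of the shut fingers; the grasp point (between the pads) lies manip.grip_depth behind it (manip.grip_depth is the distance from the TCP to the grasp point, in m); z points along the fingers, x is the direction in which the jaws open and shut, and the axes are right-handed (so a half turn about z gives the same grasp; the last joint's range is limited). The gripper opens to 85 mm and grips with 20 to 120 N. Pads are 22 mm wide; open, the fingers measure 114 mm over their backs; the gripper's body (76 mm by 85 mm) begins 54 mm behind the grasp point. The pads swing forward as they close: fully open they stand 13 mm farther back than shut.
Start: joints at [-1.371, 0.053, 1.613, -0, 1.476, -0.119], TCP at [0.196, -0.593, 0.231] pointing down, gripper open.
Joint ranges: [-3.01, 3.01], [-1.01, 2.22], [0.06, 2.58], [-1.02, 4.17], [0.09, 2.62], [-3.14, 3.14]. Speed limits (rad/s): [2.57, 2.57, 3.14, 3.14, 3.14, 3.14].

INTERFACE

Orientations are given as a unit quaternion [w, x, y, z].
In Python, from plant import state, grab_frame, ticket, manip gives the robot as it stands.
- The arm moves only by the tool carry_out, never from a script. Its argument "moves" is a list that holds one entry, the list of rows, each a list of 7 numbers: the turn, a rotation vector about the tool's x, y, z each as a share of 5 degrees, from -1 to 1, then the shift along the tool's x, y, z each as a share of 0.04 m, from -1 to 1, then the gripper command: -1 is shut, 1 is fully open, values between are in proportion. A call has 1 to 8 rows; each row shifts and turns the commanded pose from where the row before left it, along the tool's axes as they then stand; what a row does not reach is not made up. A row lasts 1/12 s, in which the tool goes at most 41.7 mm and 7.16 degrees, less where a joint would pass 70% of its speed; a pose out of reach is approached as far as the arm can. A call with a number of a shift or a turn outside -1 to 1 is refused whole. A call with a gripper value outside its range is refused whole. The fingers move at their own pace and stop on an object; the grip force is fixed at half the most. Time passes only in rows, so rows that do not move let the fingers close. It gives the time, the measured TCP pose, the force and the opening at its end, in the units of the state.
- state(): the state, without advancing time (a new reading comes with each control period).
- grab_frame(name): name is "scene" or "top" or "wrist"; returns a dict with "frame" (400x640x3 uint8, red, green, blue), "z_map" (400x640 float32, m along the optical axis (not along the pixel's ray), 0 where there is no reading), "K" (3x3 intrinsics, pixels), "k1" (the pictures are not rectified: a ray, as slopes to the right and down, at radius r is drawn at 1 + k1 r^2 times it, then the intrinsics apply), "world_from_camera" (4x4, takes a point from camera to world coordinates); the wrist camera has in their place "hand_eye" (4x4, takes a point from camera to tool coordinates, whose origin is the TCP and whose axes are the tool frame's). Camera axes: x right, y down, z forward; pixel columns grow to the right and rows downward; lengths in m; the calibration is good to about 2 mm. A picture is of the moment at which its call begins: read the wrist's pose just before it.
- ticket.job_done(): hands the job in, once; it reports no verdict.
The state is a dict: "time": time; "joint_pos": joint angles; "joint_vel": joint speeds; "joint_efforts": joint torques, N m; "tool_pos": TCP position; "tool_rot": TCP orientation; "contact_force": force on the tool from outside, world axes, zero at the start; "ft_torque": the same for the moment, N m; "gripper_width": opening from 0.0 (shut) to 1.0 (fully open).
Only numpy, scipy, OpenCV 4.12 (cv2) and the standard library are available. Lean on these libraries where they do the work, as an engineer would, in place of code of your own. Each camera call takes 0.05 s, during which the arm holds its last target.

## Working session

There is one attempt and no reset: what is moved stays moved. The work goes in short steps, Python scripts to look and compute and a tool call to move; the robot and the scene stay as the last step left them, time stands still between calls to the robot, and variables do not carry over. Pictures are saved under pics/ and viewed, and the job is handed in when it is done.

Besides the shell and the picture viewer there is one more tool, called after ">>>" by a JSON object that holds its "op" and its "data", one argument or row to a line. carry_out: Moves the arm, as the interface text tells. Shift numbers are shares of 0.04 m and turn numbers shares of 5 degrees, none past 1 either way. Its arguments: {"type":"object","properties":{"moves":{"type":"array"}},"required":["moves"]}

```bash
ls; mkdir -p pics
cat > h.py <<'E'
import numpy as np,cv2
from plant import state, grab_frame, ticket, manip
from scipy.spatial.transform import Rotation as R
def q2R(q): return R.from_quat([q[1],q[2],q[3],q[0]]).as_matrix()
def toolT():
    s=state();T=np.eye(4);T[:3,:3]=q2R(s['tool_rot']);T[:3,3]=s['tool_pos'];return T
def cloud(g,T=None):
    if T is None:T=np.array(g['world_from_camera'])
    K=np.array(g['K'],float);k1=float(g['k1'])
    v,u=np.mgrid[:400,:640].astype(float)
    x=(u-K[0,2])/K[0,0];y=(v-K[1,2])/K[1,1]
    p=cv2.undistortPoints(np.stack([u.ravel(),v.ravel()],1)[:,None],K,np.array([k1,0,0,0,0.]))[:,0].reshape(400,640,2)
    z=g['z_map'];P=np.stack([p[...,0]*z,p[...,1]*z,z],-1)
    W=P@T[:3,:3].T+T[:3,3];W[z<=0]=np.nan
    return W
E
python3 - <<'E'
from h import *
print(state(),[ (k,getattr(manip,k)) for k in dir(manip) if k[0]!='_'])
for n in ['scene','top']:
    g=grab_frame(n);cv2.imwrite(f'pics/{n}0.png',g['frame'][...,::-1]);np.savez(f'{n}0.npz',**g)
    print(n,g['K'],g['k1'],g['world_from_camera'])
E
```

```text
pics
{'time': 0.0, 'joint_pos': array([-1.37102487e+00,  5.33288783e-02,  1.61427892e+00, -1.37700538e-05,
        1.47593383e+00, -1.19005714e-01]), 'joint_vel': array([ 0.00020229,  0.00081368,  0.00114963, -0.00092241,  0.00087283,
        0.00059187]), 'joint_efforts': array([ 4.54221595e-05, -3.93680656e+01, -3.70176995e+01, -1.01091005e-04,
        6.92506816e-03,  1.15312679e-05]), 'tool_pos': array([ 0.19575222, -0.5929236 ,  0.23008934]), 'tool_rot': array([-6.55646013e-04,  8.10372006e-01, -5.85914894e-01, -7.20968003e-04]), 'contact_force': array([-0.38472127,  0.07578962,  0.2321447 ]), 'ft_torque': array([-0.0225175 ,  0.03194356, -0.01847176]), 'gripper_width': 0.9952426542056769} [('IKError', <class 'plant.IKError'>), ('grip_depth', 0.0187)]
scene [[364.73828469   0.         318.10578648]
 [  0.         364.73828469 201.46519171]
 [  0.           0.           1.        ]] -0.07673516290149435 [[-0.18853515  0.76905064 -0.61075004  1.30660416]
 [ 0.981922    0.13695303 -0.13066391  0.16212558]
 [-0.0168431  -0.62434364 -0.7809682   1.03092636]
 [ 0.          0.          0.          1.        ]]
top [[475.90697844   0.         321.87061157]
 [  0.         475.90697844 204.62519656]
 [  0.           0.           1.        ]] -0.043802420762900196 [[-1.08295212e-02 -9.84371980e-01  1.75768388e-01  3.15946868e-01]
 [-9.99940595e-01  1.04436647e-02 -3.12016837e-03 -2.46344214e-02]
 [ 1.23574021e-03 -1.75791736e-01 -9.84426604e-01  1.54568814e+00]
 [ 0.00000000e+00  0.00000000e+00  0.00000000e+00  1.00000000e+00]]
```

View pics/scene0.png

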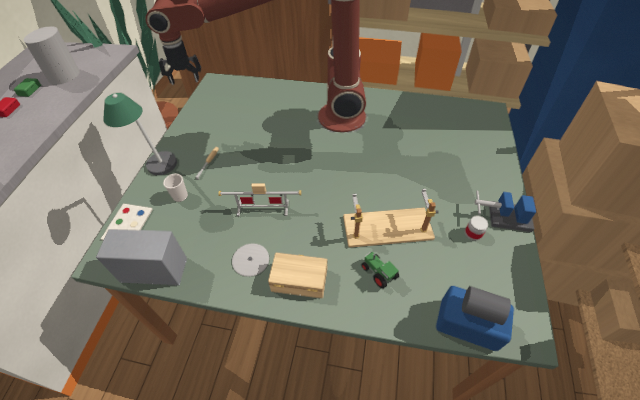

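View pics/top0.png

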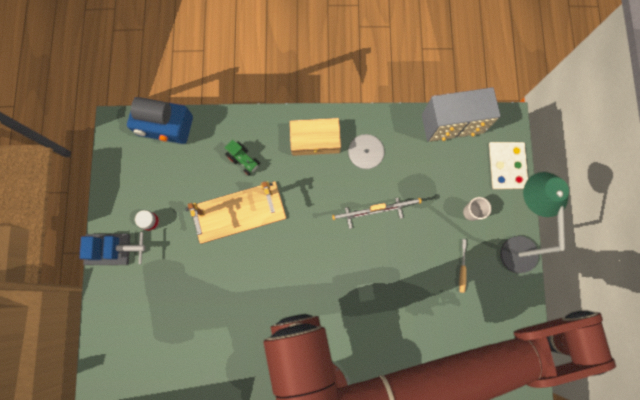

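Run:
```python
from h import *
g=dict(np.load('top0.npz'));f=g['frame'][...,::-1]
cv2.imwrite('pics/c1.png',cv2.resize(f[170:250,170:300],None,fx=6,fy=6,interpolation=cv2.INTER_CUBIC))
cv2.imwrite('pics/c2.png',cv2.resize(f[180:240,320:450],None,fx=6,fy=6,interpolation=cv2.INTER_CUBIC))
```

```text
(no output)
```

View pics/c1.png

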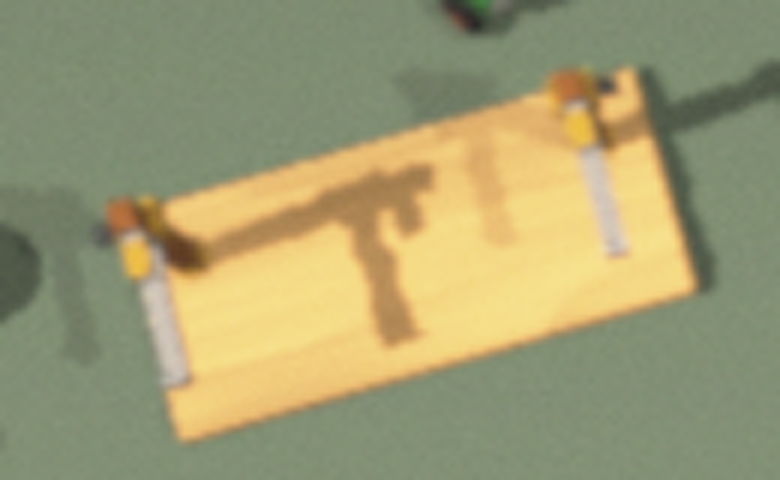

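View pics/c2.png

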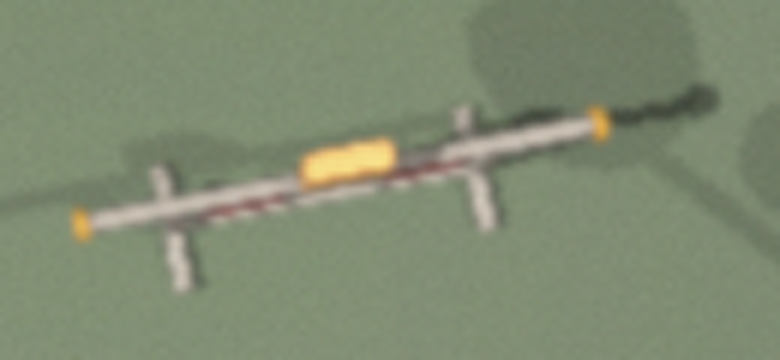

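```bash
cat >> h.py <<'E'
def pix2plane(g,T,uv,z):
    K=np.array(g['K'],float);d=np.array([float(g['k1']),0,0,0,0.])
    p=cv2.undistortPoints(np.array(uv,float).reshape(-1,1,2),K,d)[:,0]
    r=np.c_[p,np.ones(len(p))]@T[:3,:3].T
    return T[:3,3]+r*((z-T[2,3])/r[:,2])[:,None]
def w2pix(g,T,P):
    P=(np.atleast_2d(P)-T[:3,3])@T[:3,:3]
    return cv2.projectPoints(P,np.zeros(3),np.zeros(3),np.array(g['K'],float),np.array([float(g['k1']),0,0,0,0.]))[0][:,0]
E
python3 - <<'E'
from h import *
g=dict(np.load('top0.npz'));T=g['world_from_camera']
c=lambda x,y,a,b:(a+(x+.5)/6-.5,b+(y+.5)/6-.5)
P=pix2plane(g,T,[c(83,224,320,180),c(600,124,320,180)],.085);print('discs',P,np.linalg.norm(P[0]-P[1]),P.mean(0))
d=P[0]-P[1];print('rack yaw y-axis',np.degrees(np.arctan2(-d[0],d[1])))
P=pix2plane(g,T,[c(350,160,320,180)],.128);print('tab',P)
P=pix2plane(g,T,[c(632,68,170,170),c(697,292,170,170),c(183,440,170,170)],.015);print('corners BR FR FL',P)
d=P[2]-P[1];print(np.linalg.norm(d),'yaw',np.degrees(np.arctan2(-d[0],d[1])),np.linalg.norm(P[0]-P[1]),'ctr',(P[0]+P[2])/2)
e=P[0]-P[1];print('yaw2',np.degrees(np.arctan2(e[1],e[0])))
W=cloud(g,T)
for n,(x0,y0,x1,y1) in dict(L=(125,200,190,400),R=(550,60,630,260)).items():
    pass
# noses / arm tops from depth
for x,y in [(137,260),(155,300),(170,350),(580,125),(597,180),(612,230),(122,215),(572,85)]:
    u,v=c(x,y,170,170);u=int(round(u));v=int(round(v));print((x,y),W[v-1:v+2,u-1:u+2,2].round(3).ravel(),W[v,u].round(3))
E
```

```text
discs [[ 0.53761988 -0.06467883  0.085     ]
 [ 0.58741541 -0.33519794  0.085     ]] 0.2750639613144105 [ 0.56251765 -0.19993839  0.085     ]
rack yaw y-axis 10.429909299263702
tab [[ 0.56227922 -0.19868709  0.128     ]]
corners BR FR FL [[0.670314   0.12449651 0.015     ]
 [0.54549986 0.08843189 0.015     ]
 [0.4677908  0.36523078 0.015     ]]
0.2875001298030124 yaw 15.681659953373208 0.1299200819331662 ctr [0.5690524  0.24486365 0.015     ]
yaw2 16.116471572421574
(137, 260) [0.142 0.142 0.145 0.14  0.141 0.145 0.138 0.143 0.141] [0.545 0.361 0.141]
(155, 300) [ 0.123  0.121  0.124  0.124  0.118  0.12  -0.003  0.12   0.124] [0.527 0.357 0.118]
(170, 350) [0.116 0.124 0.12  0.118 0.121 0.122 0.123 0.117 0.122] [0.503 0.346 0.121]
(580, 125) [0.148 0.144 0.149 0.148 0.142 0.151 0.15  0.144 0.147] [0.613 0.139 0.142]
(597, 180) [0.133 0.124 0.122 0.128 0.123 0.125 0.122 0.122 0.121] [0.586 0.132 0.123]
(612, 230) [0.119 0.129 0.015 0.126 0.121 0.128 0.125 0.126 0.12 ] [0.562 0.122 0.121]
(122, 215) [0.148 0.155 0.16  0.157 0.151 0.154 0.16  0.159 0.154] [0.568 0.365 0.151]
(572, 85) [0.155 0.154 0.142 0.154 0.154 0.154   nan 0.152 0.158] [0.629 0.141 0.154]
```

```bash
cat >> h.py <<'E'
def plan(target,yaw_deg,n,grip,tilt=None):
    """straight world path, n rows; tool down with tool-x at yaw. prints tool rows"""
    T=toolT();a=np.radians(yaw_deg)
    Rt=np.array([[np.cos(a),np.sin(a),0],[np.sin(a),-np.cos(a),0],[0,0,-1.]])
    if tilt is not None: Rt=Rt@R.from_rotvec(tilt).as_matrix()
    rv=R.from_matrix(T[:3,:3].T@Rt).as_rotvec()
    dp=(np.array(target)-T[:3,3])/n
    C=T[:3,:3].copy()
    for i in range(n):
        print(np.r_[np.degrees(rv)/n/5,C.T@dp/.04].round(2).tolist()+[grip])
        C=C@R.from_rotvec(rv/n).as_matrix()
def rep():
    s=state();M=q2R(s['tool_rot']);print('t',round(s['time'],2),'p',s['tool_pos'].round(4),'yaw',np.degrees(np.arctan2(M[1,0],M[0,0])).round(2),'z',M[:,2].round(4),'F',s['contact_force'].round(2),'M',s['ft_torque'].round(3),'g',round(s['gripper_width'],3))
E
python3 - <<'E'
from h import *
plan([.562,-.199,.23],10.4,17,1)
E
```

```text
[-0.0, 0.0, -0.97, -0.38, -0.69, 0.0, 1]
[-0.0, 0.0, -0.97, -0.32, -0.72, 0.0, 1]
[-0.0, 0.0, -0.97, -0.26, -0.75, 0.0, 1]
[-0.0, 0.0, -0.97, -0.2, -0.77, 0.0, 1]
[-0.0, 0.0, -0.97, -0.13, -0.78, 0.0, 1]
[-0.0, 0.0, -0.97, -0.06, -0.79, 0.0, 1]
[-0.0, 0.0, -0.97, 0.0, -0.79, 0.0, 1]
[-0.0, 0.0, -0.97, 0.07, -0.79, 0.0, 1]
[-0.0, 0.0, -0.97, 0.14, -0.78, 0.0, 1]
[-0.0, 0.0, -0.97, 0.2, -0.77, 0.0, 1]
[-0.0, 0.0, -0.97, 0.26, -0.75, 0.0, 1]
[-0.0, 0.0, -0.97, 0.33, -0.72, 0.0, 1]
[-0.0, 0.0, -0.97, 0.39, -0.69, 0.0, 1]
[-0.0, 0.0, -0.97, 0.44, -0.66, 0.0, 1]
[-0.0, 0.0, -0.97, 0.5, -0.62, 0.0, 1]
[-0.0, 0.0, -0.97, 0.55, -0.57, 0.0, 1]
[-0.0, 0.0, -0.97, 0.59, -0.52, 0.0, 1]
```

>>> {"op": "carry_out", "data": {
  "moves": [
    [[0, 0, -0.97, -0.38, -0.69, 0, 1], [0, 0, -0.97, -0.32, -0.72, 0, 1], [0, 0, -0.97, -0.26, -0.75, 0, 1], [0, 0, -0.97, -0.2, -0.77, 0, 1], [0, 0, -0.97, -0.13, -0.78, 0, 1], [0, 0, -0.97, -0.06, -0.79, 0, 1], [0, 0, -0.97, 0, -0.79, 0, 1], [0, 0, -0.97, 0.07, -0.79, 0, 1]]
  ]
}}

```text
time: 0.77
tool_pos: [0.3688, -0.4063, 0.2308]
tool_rot: [-0.0, 0.96, -0.282, -0.0]
contact_force: [0.7, -0.4, -1.1]
gripper_width: 1.004
```

>>> {"op": "carry_out", "data": {
  "moves": [
    [[0, 0, -0.97, 0.14, -0.78, 0, 1], [0, 0, -0.97, 0.2, -0.77, 0, 1], [0, 0, -0.97, 0.26, -0.75, 0, 1], [0, 0, -0.97, 0.33, -0.72, 0, 1], [0, 0, -0.97, 0.39, -0.69, 0, 1], [0, 0, -0.97, 0.44, -0.66, 0, 1], [0, 0, -0.97, 0.5, -0.62, 0, 1], [0, 0, -0.97, 0.55, -0.57, 0, 1]]
  ]
}}

```text
time: 1.43
tool_pos: [0.5412, -0.2199, 0.2307]
tool_rot: [-0.0, 0.999, 0.053, -0.0]
contact_force: [0.9, -0.5, 0.3]
gripper_width: 0.998
```

>>> {"op": "carry_out", "data": {
  "moves": [
    [[0, 0, -0.97, 0.59, -0.52, 0, 1], [0, 0, 0, 0, 0, 0, 1], [0, 0, 0, 0, 0, 0, 1], [0, 0, 0, 0, 0, 0, 1]]
  ]
}}

```text
time: 1.77
tool_pos: [0.5615, -0.1984, 0.2307]
tool_rot: [-0.0, 0.996, 0.093, -0.001]
contact_force: [-1.3, -0.4, 1.1]
gripper_width: 0.999
```

Run:
```python
from h import *
rep();T=toolT();g=grab_frame('wrist');np.savez('w1.npz',T=T,**g);cv2.imwrite('pics/w1.png',g['frame'][...,::-1])
g=grab_frame('top');np.savez('top1.npz',**g);cv2.imwrite('pics/top1.png',g['frame'][...,::-1])
```

```text
t 1.77 p [ 0.5615 -0.1984  0.2307] yaw 10.69 z [-1.3e-03  1.0e-04 -1.0e+00] F [-1.27 -0.41  1.1 ] M [-0.022  0.002 -0.005] g 0.999
```

View pics/w1.png

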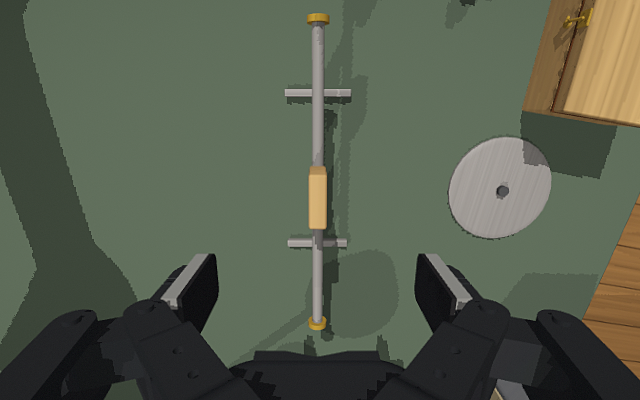

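Run:
```python
from h import *
d=dict(np.load('w1.npz'));T=d['T']@d['hand_eye'];print(T.round(3)[:3])
P=pix2plane(d,T,[(318,18.5),(317,323)],.085);print(P,np.linalg.norm(P[0]-P[1]),P.mean(0));e=P[0]-P[1];print(np.degrees(np.arctan2(-e[0],e[1])))
W=cloud(d,T);print(W[180:215:8,310:326:4].round(3))
m=(W[...,2]>.118)&(W[...,2]<.14);m[:, :250]=0;m[:,400:]=0;m[240:]=0
ys,xs=np.nonzero(m);print(len(xs),xs.min(),xs.max(),ys.min(),ys.max(),np.nanmedian(W[m],0))
rep()
```

```text
[[ 0.983  0.178  0.05   0.55 ]
 [ 0.185 -0.945 -0.269 -0.129]
 [-0.001  0.273 -0.962  0.373]]
[[ 0.53897532 -0.06417275  0.085     ]
 [ 0.58955853 -0.33633462  0.085     ]] 0.2768225811159183 [ 0.56426692 -0.20025368  0.085     ]
10.52869159838917
[[[ 0.555 -0.183  0.129]
  [ 0.558 -0.183  0.128]
  [ 0.561 -0.182  0.128]
  [ 0.564 -0.182  0.127]]

 [[ 0.556 -0.19   0.127]
  [ 0.559 -0.189  0.128]
  [ 0.562 -0.188  0.128]
  [ 0.565 -0.188  0.128]]

 [[ 0.558 -0.196  0.127]
  [ 0.56  -0.195  0.128]
  [ 0.564 -0.195  0.127]
  [ 0.566 -0.194  0.128]]

 [[ 0.559 -0.202  0.129]
  [ 0.562 -0.201  0.128]
  [ 0.565 -0.201  0.127]
  [   nan    nan    nan]]

 [[   nan    nan    nan]
  [ 0.563 -0.207  0.129]
  [ 0.566 -0.207  0.128]
  [ 0.569 -0.206  0.128]]]
1015 309 326 172 229 [ 0.56385828 -0.1983916   0.12781955]
t 1.87 p [ 0.5612 -0.1992  0.231 ] yaw 10.61 z [-6.e-04  0.e+00 -1.e+00] F [ 0.67 -0.54 -0.12] M [ 0.059 -0.011 -0.036] g 0.999
```

Run:
```python
from h import *
plan([.5632,-.2,.093],10.5,6,1)
```

```text
[-0.0, 0.0, 0.0, 0.01, 0.01, 0.57, 1]
[-0.0, 0.0, 0.0, 0.01, 0.01, 0.57, 1]
[-0.0, 0.0, 0.0, 0.01, 0.01, 0.57, 1]
[-0.0, 0.0, 0.0, 0.01, 0.01, 0.57, 1]
[-0.0, 0.0, 0.0, 0.01, 0.01, 0.57, 1]
[-0.0, 0.0, 0.0, 0.01, 0.01, 0.57, 1]
```

>>> {"op": "carry_out", "data": {
  "moves": [
    [[0, 0, 0, 0.01, 0.005, 0.57, 1], [0, 0, 0, 0.01, 0.005, 0.57, 1], [0, 0, 0, 0.01, 0.005, 0.57, 1], [0, 0, 0, 0.01, 0.005, 0.57, 1], [0, 0, 0, 0.01, 0.005, 0.57, 1], [0, 0, 0, 0, 0, 0.57, 1], [0, 0, 0, 0, 0, 0, 1], [0, 0, 0, 0, 0, 0, 1]]
  ]
}}

```text
time: 2.53
tool_pos: [0.5625, -0.1993, 0.0932]
tool_rot: [-0.001, 0.996, 0.093, -0.001]
contact_force: [1.0, -0.5, 0.6]
gripper_width: 1.004
```

Run:
```python
from h import *
rep();T=toolT();g=grab_frame('wrist');np.savez('w2.npz',T=T,**g);cv2.imwrite('pics/w2.png',g['frame'][...,::-1]);rep()
```

```text
t 2.53 p [ 0.5625 -0.1993  0.0932] yaw 10.62 z [-0.0031  0.0015 -1.    ] F [ 0.99 -0.46  0.62] M [0.063 0.026 0.035] g 1.004
t 2.58 p [ 0.5639 -0.1998  0.0952] yaw 10.63 z [ 2.e-04 -2.e-04 -1.e+00] F [-0.5  -0.04  1.08] M [-0.037  0.033  0.009] g 1.005
```

View pics/w2.png

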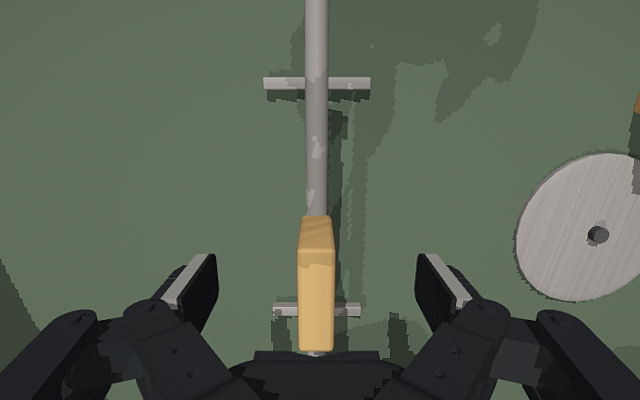

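>>> {"op": "carry_out", "data": {
  "moves": [
    [[0, 0, 0, 0, 0, 0, -1], [0, 0, 0, 0, 0, 0, -1], [0, 0, 0, 0, 0, 0, -1], [0, 0, 0, 0, 0, 0, -1], [0, 0, 0, 0, 0, 0, -1], [0, 0, 0, 0, 0, 0, -1], [0, 0, 0, 0, 0, 0, -1], [0, 0, 0, 0, 0, 0, -1]]
  ]
}}

```text
time: 3.25
tool_pos: [0.5641, -0.199, 0.0948]
tool_rot: [0.0, 0.996, 0.093, -0.0]
contact_force: [-2.3, -0.7, 1.8]
gripper_width: 0.156
```

Run:
```python
from h import *
rep()
for i in range(3): grab_frame('wrist');rep()
```

```text
t 3.25 p [ 0.5641 -0.199   0.0948] yaw 10.73 z [-1.e-04 -2.e-04 -1.e+00] F [-2.34 -0.73  1.79] M [ 0.039  0.158 -0.017] g 0.156
t 3.3 p [ 0.5641 -0.199   0.0948] yaw 10.73 z [-2.e-04 -1.e-04 -1.e+00] F [-1.84 -0.79  1.95] M [0.028 0.237 0.063] g 0.152
t 3.35 p [ 0.5641 -0.199   0.0948] yaw 10.73 z [-1.e-04 -1.e-04 -1.e+00] F [-2.18  0.26  2.8 ] M [0.023 0.251 0.072] g 0.15
t 3.4 p [ 0.5641 -0.199   0.0948] yaw 10.72 z [-1.e-04 -1.e-04 -1.e+00] F [-1.23  0.71  3.27] M [-0.028  0.227  0.041] g 0.156
```

>>> {"op": "carry_out", "data": {
  "moves": [
    [[0, 0, 0, 0, 0, -0.2, -1], [0, 0, 0, 0, 0, -0.5, -1], [0, 0, 0, 0, 0, -0.6, -1], [0, 0, 0, 0, 0, -0.6, -1], [0, 0, 0, 0, 0, -0.5, -1], [0, 0, 0, 0, 0, -0.2, -1], [0, 0, 0, 0, 0, 0, -1], [0, 0, 0, 0, 0, 0, -1]]
  ]
}}

```text
time: 4.07
tool_pos: [0.5637, -0.1987, 0.1975]
tool_rot: [-0.0, 0.996, 0.093, -0.0]
contact_force: [-0.0, 0.4, -4.0]
gripper_width: 0.155
```

Run:
```python
from h import *
rep()
for i in range(4): grab_frame('wrist');rep()
plan([.55,.02,.195],15.8,9,-1)
```

```text
t 4.07 p [ 0.5637 -0.1987  0.1975] yaw 10.71 z [-9.e-04  6.e-04 -1.e+00] F [-0.04  0.4  -3.97] M [0.048 0.009 0.003] g 0.155
t 4.12 p [ 0.5631 -0.1984  0.1964] yaw 10.72 z [-0.0028  0.0015 -1.    ] F [ 0.42  0.13 -4.22] M [-0.01   0.071  0.026] g 0.155
t 4.17 p [ 0.5629 -0.1983  0.1959] yaw 10.71 z [-0.0037  0.0019 -1.    ] F [-0.23  0.27 -4.66] M [ 0.043  0.019 -0.016] g 0.156
t 4.22 p [ 0.5629 -0.1983  0.1958] yaw 10.72 z [-0.0039  0.002  -1.    ] F [-0.27 -0.41 -4.17] M [-0.045  0.032 -0.025] g 0.156
t 4.27 p [ 0.563  -0.1984  0.196 ] yaw 10.71 z [-0.0035  0.0018 -1.    ] F [-0.08 -0.48 -3.9 ] M [-0.002 -0.003 -0.001] g 0.156
[-0.0, 0.0, -0.11, 0.08, -0.6, 0.0, -1]
[-0.0, 0.0, -0.11, 0.08, -0.6, 0.0, -1]
[-0.0, 0.0, -0.11, 0.09, -0.6, 0.0, -1]
[-0.0, 0.0, -0.11, 0.1, -0.6, 0.0, -1]
[-0.0, 0.0, -0.11, 0.1, -0.6, 0.0, -1]
[-0.0, 0.0, -0.11, 0.11, -0.6, 0.0, -1]
[-0.0, 0.0, -0.11, 0.11, -0.6, 0.0, -1]
[-0.0, 0.0, -0.11, 0.12, -0.6, 0.0, -1]
[-0.0, 0.0, -0.11, 0.12, -0.59, 0.0, -1]
```

Run:
```python
from h import *
plan([.548,.03,.28],15.8,8,-1)
```

```text
[-0.0, 0.0, -0.13, 0.09, -0.71, -0.26, -1]
[-0.0, 0.0, -0.13, 0.09, -0.71, -0.26, -1]
[-0.0, 0.0, -0.13, 0.1, -0.71, -0.26, -1]
[-0.0, 0.0, -0.13, 0.11, -0.71, -0.26, -1]
[-0.0, 0.0, -0.13, 0.12, -0.71, -0.26, -1]
[-0.0, 0.0, -0.13, 0.13, -0.7, -0.26, -1]
[-0.0, 0.0, -0.13, 0.13, -0.7, -0.26, -1]
[-0.0, 0.0, -0.13, 0.14, -0.7, -0.26, -1]
```

>>> {"op": "carry_out", "data": {
  "moves": [
    [[0, 0, -0.13, 0.05, -0.3, -0.26, -1], [0, 0, -0.13, 0.09, -0.6, -0.26, -1], [0, 0, -0.13, 0.13, -0.9, -0.26, -1], [0, 0, -0.13, 0.14, -0.9, -0.26, -1], [0, 0, -0.13, 0.15, -0.9, -0.26, -1], [0, 0, -0.13, 0.16, -0.9, -0.26, -1], [0, 0, -0.13, 0.13, -0.7, -0.26, -1], [0, 0, -0.13, 0.08, -0.4, -0.26, -1]]
  ]
}}

```text
time: 4.93
tool_pos: [0.5487, 0.0314, 0.2823]
tool_rot: [-0.001, 0.99, 0.14, -0.0]
contact_force: [-0.7, -0.3, -4.0]
gripper_width: 0.157
```

>>> {"op": "carry_out", "data": {
  "moves": [
    [[0, 0, 0, 0, 0, 0, -1], [0, 0, 0, 0, 0, 0, -1], [0, 0, 0, 0, 0, 0, -1], [0, 0, 0, 0, 0, 0, -1]]
  ]
}}

```text
time: 5.27
tool_pos: [0.5492, 0.027, 0.2806]
tool_rot: [-0.0, 0.99, 0.138, -0.001]
contact_force: [0.2, 0.4, -3.5]
gripper_width: 0.159
```

Run:
```python
from h import *
rep();T=toolT();g=grab_frame('wrist');np.savez('w3.npz',T=T,**g);f=g['frame'][...,::-1];cv2.imwrite('pics/w3.png',f)
g=grab_frame('top');np.savez('top3.npz',**g);rep()
cv2.imwrite('pics/top3.png',cv2.resize(g['frame'][150:280,150:410,::-1],None,fx=3,fy=3,interpolation=cv2.INTER_CUBIC))
```

```text
t 5.27 p [0.5492 0.027  0.2806] yaw 15.85 z [-1.9e-03 -1.0e-04 -1.0e+00] F [ 0.21  0.45 -3.52] M [-0.018  0.029  0.   ] g 0.159
t 5.37 p [0.5493 0.0268 0.2807] yaw 15.83 z [-0.0018  0.     -1.    ] F [-0.45 -0.58 -4.41] M [ 0.057 -0.011 -0.031] g 0.16
```

View pics/w3.png

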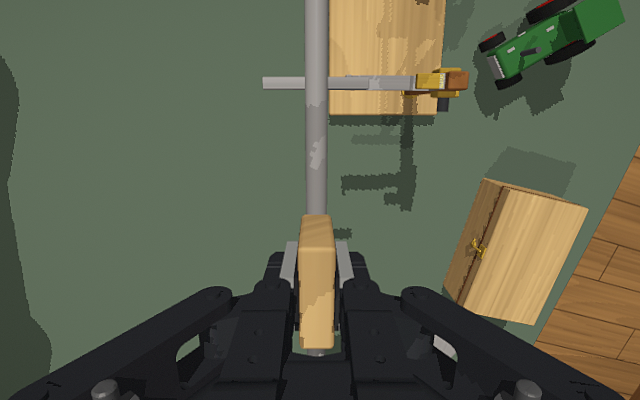

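View pics/top3.png

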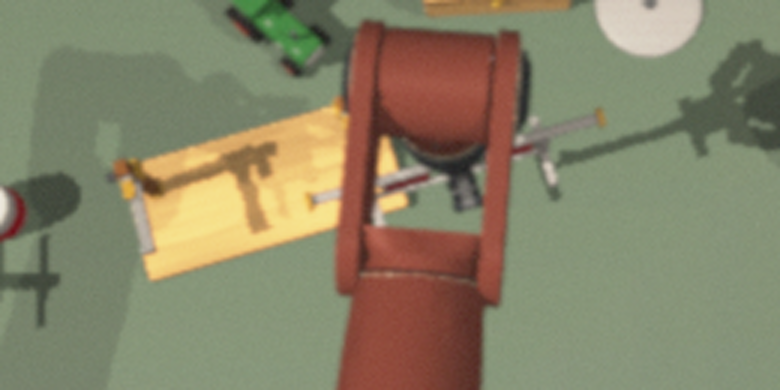

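Run:
```python
from h import *
d=dict(np.load('w3.npz'));T=d['T']@d['hand_eye']
cv2.imwrite('pics/c3.png',cv2.resize(d['frame'][50:130,320:480,::-1],None,fx=5,fy=5,interpolation=cv2.INTER_CUBIC))
W=cloud(d,T)
a=np.radians(15.8);C=np.array([.569,.2449,0]);Rs=np.array([[np.cos(a),-np.sin(a),0],[np.sin(a),np.cos(a),0],[0,0,1]])
S=(W-C)@Rs
for v in (77,80,83,86,89):
    print(v);print((S[v,328:470:4]*1000).round(0).astype(int).tolist() if not np.isnan(S[v,328:470:4]).any() else (np.nan_to_num(S[v,328:470:4])*1000).round(0).astype(int).tolist())
```

```text
77
[[-69, -117, 193], [-67, -117, 192], [-64, -117, 193], [-62, -117, 193], [-59, -117, 194], [-56, -117, 193], [-54, -117, 195], [-51, -117, 193], [-49, -117, 193], [-46, -117, 194], [-43, -117, 194], [-30, -111, 125], [-27, -111, 124], [-23, -111, 124], [-20, -111, 125], [-16, -111, 124], [-13, -111, 124], [-10, -111, 124], [-6, -111, 125], [-3, -111, 124], [0, -111, 125], [5, -111, 121], [2, -112, 143], [5, -113, 146], [8, -113, 147], [10, -113, 148], [14, -113, 146], [17, -113, 147], [20, -112, 146], [24, -112, 146], [24, -113, 152], [27, -113, 154], [29, -113, 155], [32, -113, 156], [35, -113, 156], [39, -113, 155]]
80
[[-69, -118, 193], [-67, -119, 194], [-64, -118, 193], [-62, -119, 194], [-59, -119, 194], [-56, -119, 194], [-54, -118, 193], [-51, -119, 194], [-48, -118, 193], [-46, -118, 194], [-43, -118, 194], [-30, -114, 125], [-27, -114, 125], [-23, -114, 124], [-20, -114, 124], [-16, -114, 126], [-12, -113, 123], [-9, -113, 124], [-6, -113, 124], [-3, -113, 125], [1, -113, 125], [5, -113, 122], [2, -115, 143], [4, -115, 147], [7, -115, 148], [11, -115, 146], [0, 0, 0], [1
[... 1333 characters left out ...]
155], [30, -120, 155], [34, -119, 154], [36, -120, 156], [108, -111, -2]]
89
[[-69, -124, 193], [-67, -124, 193], [-64, -124, 193], [-61, -124, 194], [-59, -124, 193], [-56, -124, 193], [-53, -124, 192], [-51, -124, 192], [-48, -124, 193], [-46, -124, 192], [-33, -121, 126], [-30, -121, 124], [-26, -121, 124], [-22, -121, 122], [-19, -121, 125], [-16, -121, 126], [-13, -121, 125], [-9, -121, 124], [-5, -121, 124], [-2, -121, 123], [1, -121, 125], [6, -120, 120], [9, -120, 120], [6, -122, 145], [9, -122, 144], [13, -121, 143], [16, -121, 143], [19, -121, 144], [22, -121, 143], [24, -122, 148], [25, -122, 154], [27, -122, 155], [31, -122, 154], [35, -122, 152], [37, -122, 153], [107, -114, 0]]
```

View pics/c3.png

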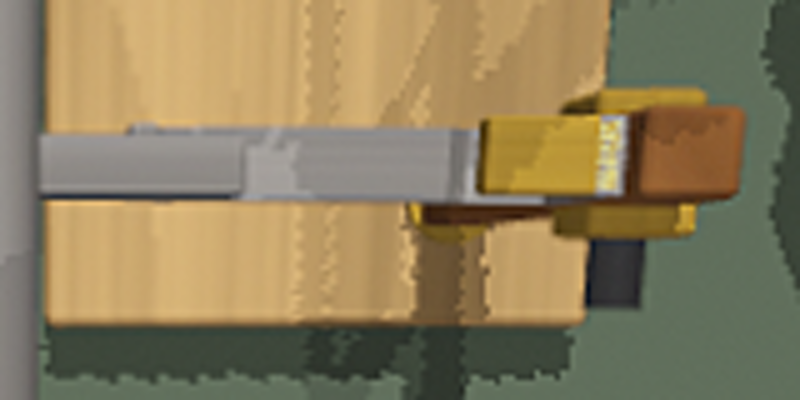

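Run:
```python
from h import *
plan([.5468,.2388,.28],15.8,8,-1)
d=dict(np.load('top0.npz'));W=cloud(d,d['world_from_camera'])
a=np.radians(15.8);C=np.array([.5712,.2444,0]);Rs=np.array([[np.cos(a),-np.sin(a),0],[np.sin(a),np.cos(a),0],[0,0,1]])
S=(W-C)@Rs*1000
for s in (1,-1):
    m=(abs(S[...,1]-115*s)<8)&(S[...,2]>100)&(S[...,0]>-48)&(S[...,0]<-2);print(s,'flat',m.sum(),np.median(S[m],0),S[m].mean(0))
    m=(abs(S[...,1]-115*s)<8)&(S[...,2]>130)&(S[...,0]>2)&(S[...,0]<20);print(s,'nose',m.sum(),np.median(S[m],0))
```

```text
[-0.0, 0.0, 0.0, 0.17, -0.64, 0.0, -1]
[-0.0, 0.0, 0.0, 0.17, -0.64, 0.0, -1]
[-0.0, 0.0, 0.0, 0.17, -0.64, 0.0, -1]
[-0.0, 0.0, 0.0, 0.17, -0.64, 0.0, -1]
[-0.0, 0.0, 0.0, 0.17, -0.64, 0.0, -1]
[-0.0, 0.0, 0.0, 0.17, -0.64, 0.0, -1]
[-0.0, 0.0, 0.0, 0.17, -0.64, 0.0, -1]
[-0.0, 0.0, 0.0, 0.17, -0.64, 0.0, -1]
1 flat 72 [-23.167198   115.07545472 121.15445657] [-23.29657638 115.63654105 121.38462987]
1 nose 26 [  9.8745121  115.66456857 142.76530569]
-1 flat 57 [ -25.71336909 -112.46942282  124.24841242] [ -25.30163562 -112.60269681  124.1011625 ]
-1 nose 23 [  11.66740467 -112.32072119  146.70695473]
```

>>> {"op": "carry_out", "data": {
  "moves": [
    [[0, 0, 0, 0.08, -0.3, 0, -1], [0, 0, 0, 0.16, -0.6, 0, -1], [0, 0, 0, 0.24, -0.9, 0, -1], [0, 0, 0, 0.24, -0.9, 0, -1], [0, 0, 0, 0.24, -0.9, 0, -1], [0, 0, 0, 0.2, -0.77, 0, -1], [0, 0, 0, 0.14, -0.5, 0, -1], [0, 0, 0, 0.06, -0.25, 0, -1]]
  ]
}}

```text
time: 6.03
tool_pos: [0.5452, 0.2424, 0.2812]
tool_rot: [-0.001, 0.99, 0.14, -0.0]
contact_force: [-0.2, -0.5, -3.4]
gripper_width: 0.152
```

>>> {"op": "carry_out", "data": {
  "moves": [
    [[0, 0, 0, 0, 0, 0, -1], [0, 0, 0, 0, 0, 0, -1], [0, 0, 0, 0, 0, 0, -1], [0, 0, 0, 0, 0, 0, -1], [0, 0, 0, 0, 0, 0, -1]]
  ]
}}

```text
time: 6.45
tool_pos: [0.5461, 0.2383, 0.2818]
tool_rot: [0.0, 0.99, 0.138, 0.0]
contact_force: [1.2, 0.7, -4.3]
gripper_width: 0.153
```

Run:
```python
from h import *
rep();T=toolT();g=grab_frame('wrist');np.savez('w4.npz',T=T,**g);f=g['frame'][...,::-1];cv2.imwrite('pics/w4.png',f)
g=grab_frame('scene');np.savez('sc4.npz',**g);rep()
cv2.imwrite('pics/sc4.png',cv2.resize(g['frame'][130:270,300:470,::-1],None,fx=4,fy=4,interpolation=cv2.INTER_CUBIC))
d=dict(np.load('w4.npz'));T=d['T']@d['hand_eye'];W=cloud(d,T)
a=np.radians(15.8);C=np.array([.5712,.2444,0]);Rs=np.array([[np.cos(a),-np.sin(a),0],[np.sin(a),np.cos(a),0],[0,0,1]])
S=(W-C)@Rs*1000
m=(abs(S[...,1]-115)<12)&(S[...,2]>112)&(S[...,2]<130)&(S[...,0]>-48)&(S[...,0]<-2);v,u=np.nonzero(m);print('flat',m.sum(),S[m].mean(0),S[m].std(0),v.min(),v.max(),S[m][:,1].min(),S[m][:,1].max())
m=(abs(S[...,1]-115)<12)&(S[...,2]>136)&(S[...,2]<150)&(S[...,0]>-5)&(S[...,0]<26);print('nose',m.sum(),S[m].mean(0),S[m].min(0),S[m].max(0))
```

```text
t 6.45 p [0.5461 0.2383 0.2818] yaw 15.81 z [ 1.e-04 -2.e-04 -1.e+00] F [ 1.24  0.69 -4.33] M [ 0.038 -0.018 -0.013] g 0.153
t 6.55 p [0.546  0.2387 0.2818] yaw 15.84 z [ 2.e-04 -0.e+00 -1.e+00] F [ 0.79  0.81 -3.01] M [0.018 0.019 0.013] g 0.151
flat 516 [-25.93234465 115.18448884 121.10606775] [16.88382001  3.79178891  1.56225175] 43 59 109.29664999963158 121.61497789565094
nose 540 [ 10.96733173 115.4340819  143.39693913] [ -1.12677384 108.78848633 136.0270432 ] [ 25.92715777 122.28250544 149.92773687]
```

View pics/w4.png

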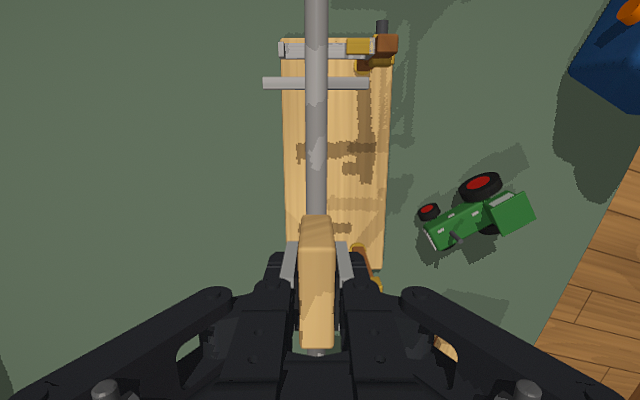

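View pics/sc4.png

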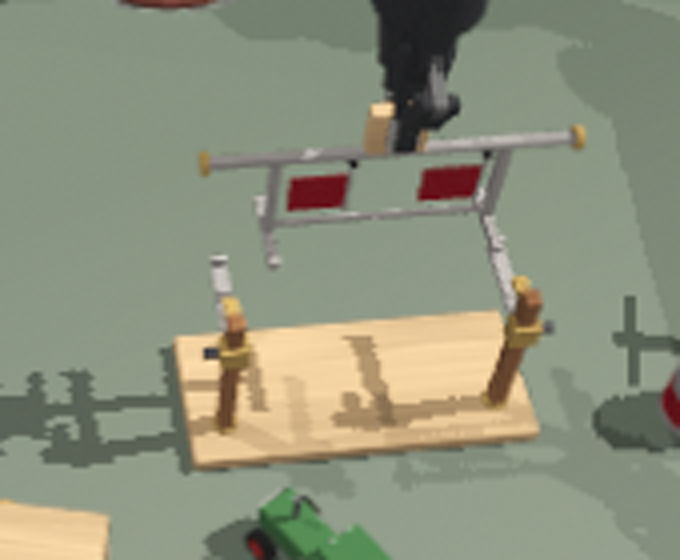

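>>> {"op": "carry_out", "data": {
  "moves": [
    [[0, 0, 0, 0, 0, 0.3, -1], [0, 0, 0, 0, 0, 0.5, -1], [0, 0, 0, 0, 0, 0.6, -1], [0, 0, 0, 0, 0, 0.6, -1], [0, 0, 0, 0, 0, 0.6, -1], [-0.08, 0, 0, 0, 0, 0.4, -1], [-0.08, 0, 0, 0, 0, 0.3, -1], [0, 0, 0, 0, 0, 0.1, -1]]
  ]
}}

```text
time: 7.22
tool_pos: [0.5441, 0.2389, 0.1422]
tool_rot: [0.007, 0.99, 0.138, -0.001]
contact_force: [0.4, -0.9, -4.5]
gripper_width: 0.155
```

>>> {"op": "carry_out", "data": {
  "moves": [
    [[0, 0, 0, 0, 0, 0, -1], [0, 0, 0, 0, 0, 0, -1], [0, 0, 0, 0, 0, 0, -1], [0, 0, 0, 0, 0, 0, -1], [0, 0, 0, 0, 0, 0, -1]]
  ]
}}

```text
time: 7.63
tool_pos: [0.5467, 0.2396, 0.1471]
tool_rot: [0.007, 0.99, 0.138, 0.002]
contact_force: [0.3, 0.3, -3.2]
gripper_width: 0.156
```

```bash
cat >> h.py <<'E'
SA=np.radians(15.8);SC=np.array([.5712,.2444,0]);RS=np.array([[np.cos(SA),-np.sin(SA),0],[np.sin(SA),np.cos(SA),0],[0,0,1]])
def srep(n=4):
    A=[]
    for i in range(n):
        s=state();M=RS.T@q2R(s['tool_rot'])
        A.append(np.r_[RS.T@(s['tool_pos']-SC)*1000,np.degrees([-M[1,2],M[0,2],np.arctan2(M[1,0],M[0,0])]),RS.T@s['contact_force'],RS.T@s['ft_torque']])
        if i<n-1: grab_frame('wrist')
    A=np.array(A)
    print('t',round(s['time'],2),'stand p mm',A[:,:3].mean(0).round(2),'sd',A[:,:3].std(0).round(2),'tilt x,y,yaw',A[:,3:6].mean(0).round(2),'F',A[:,6:9].mean(0).round(2),'M',A[:,9:].mean(0).round(3),'sd',A[:,9:].std(0).round(3),'g',round(s['gripper_width'],3))
E
python3 -c "
from h import *
srep(6)"
```

```text
t 7.88 stand p mm [-25.34   2.07 146.48] sd [0.26 0.01 0.43] tilt x,y,yaw [0.8  0.07 0.11] F [ 0.36  0.1  -3.66] M [0.025 0.012 0.004] sd [0.026 0.019 0.021] g 0.152
```

>>> {"op": "carry_out", "data": {
  "moves": [
    [[0, 0, 0, 0, 0, 0.03, -1], [0, 0, 0, 0, 0, 0.03, -1], [0, 0, 0, 0, 0, 0.03, -1], [0, 0, 0, 0, 0, 0.03, -1], [0, 0, 0, 0, 0, 0.03, -1], [0, 0, 0, 0, 0, 0.03, -1], [0, 0, 0, 0, 0, 0, -1], [0, 0, 0, 0, 0, 0, -1]]
  ]
}}

```text
time: 8.55
tool_pos: [0.5458, 0.2393, 0.1383]
tool_rot: [0.007, 0.99, 0.138, 0.001]
contact_force: [0.5, -0.5, -4.6]
gripper_width: 0.151
```

```bash
python3 -c "
from h import *
srep(6)"
```

```text
t 8.8 stand p mm [-25.7    1.98 138.55] sd [0.06 0.01 0.12] tilt x,y,yaw [0.8  0.01 0.12] F [ 0.07 -0.25 -3.78] M [ 0.053 -0.013  0.01 ] sd [0.03  0.018 0.025] g 0.154
```

>>> {"op": "carry_out", "data": {
  "moves": [
    [[0, 0, 0, 0, 0, 0.02, -1], [0, 0, 0, 0, 0, 0, -1], [0, 0, 0, 0, 0, 0, -1]]
  ]
}}

```text
time: 9.05
tool_pos: [0.5459, 0.2393, 0.1377]
tool_rot: [0.007, 0.99, 0.138, 0.001]
contact_force: [0.1, 0.2, -4.2]
gripper_width: 0.153
```

```bash
python3 -c "
from h import *
srep(6)"
```

```text
t 9.3 stand p mm [-25.73   1.98 137.72] sd [0.02 0.01 0.03] tilt x,y,yaw [0.8  0.   0.12] F [ 0.01 -0.1  -3.92] M [ 0.036  0.031 -0.005] sd [0.023 0.019 0.03 ] g 0.15
```

>>> {"op": "carry_out", "data": {
  "moves": [
    [[0, 0, 0, 0, 0, 0.02, -1], [0, 0, 0, 0, 0, 0, -1], [0, 0, 0, 0, 0, 0, -1]]
  ]
}}

```text
time: 9.55
tool_pos: [0.546, 0.2393, 0.1371]
tool_rot: [0.007, 0.99, 0.138, 0.001]
contact_force: [-0.6, 0.5, -1.4]
gripper_width: 0.157
```

```bash
python3 -c "
from h import *
srep(6)"
```

```text
t 9.8 stand p mm [-25.64   1.98 137.09] sd [0.01 0.01 0.04] tilt x,y,yaw [0.8  0.01 0.12] F [-0.38  0.17 -2.38] M [0.041 0.055 0.013] sd [0.03  0.029 0.017] g 0.153
```

>>> {"op": "carry_out", "data": {
  "moves": [
    [[0, 0, 0, 0, 0, 0.015, -1], [0, 0, 0, 0, 0, 0, -1], [0, 0, 0, 0, 0, 0, -1]]
  ]
}}

```text
time: 10.05
tool_pos: [0.546, 0.2393, 0.1365]
tool_rot: [0.007, 0.99, 0.138, 0.001]
contact_force: [-0.4, -0.4, -1.7]
gripper_width: 0.153
```

```bash
python3 -c "
from h import *
srep(8)"
```

```text
t 10.4 stand p mm [-25.64   1.97 136.49] sd [0.01 0.01 0.04] tilt x,y,yaw [0.8  0.02 0.12] F [-0.38  0.13 -1.27] M [0.07  0.106 0.014] sd [0.016 0.03  0.042] g 0.152
```

>>> {"op": "carry_out", "data": {
  "moves": [
    [[0, 0, 0, 0, 0, -0.025, -1], [0, 0, 0, 0, 0, -0.025, -1], [0, 0, 0, 0, 0, -0.025, -1], [0, 0, 0, 0, 0, 0, -1], [0, 0, 0, 0, 0, 0, -1]]
  ]
}}

```text
time: 10.82
tool_pos: [0.5457, 0.2392, 0.139]
tool_rot: [0.007, 0.99, 0.138, 0.001]
contact_force: [0.7, -0.6, -3.5]
gripper_width: 0.155
```

```bash
python3 -c "
from h import *
srep(6)"
```

```text
t 11.07 stand p mm [-25.89   1.98 139.04] sd [0.05 0.02 0.07] tilt x,y,yaw [ 0.8  -0.02  0.11] F [ 0.43 -0.15 -3.63] M [ 0.012 -0.011 -0.011] sd [0.03  0.032 0.026] g 0.151
```

>>> {"op": "carry_out", "data": {
  "moves": [
    [[0, 0, 0, 0.05, 0, 0, -1], [0, 0, 0, 0.1, 0, 0, -1], [0, 0, 0, 0.15, 0, 0, -1], [0, 0, 0, 0.15, 0, 0, -1], [0, 0, 0, 0.15, 0, 0, -1], [0, 0, 0, 0.1, 0, 0, -1], [0, 0, 0, 0.05, 0, 0, -1], [0, 0, 0, 0, 0, 0, -1]]
  ]
}}

```text
time: 11.73
tool_pos: [0.5753, 0.2476, 0.1392]
tool_rot: [0.007, 0.99, 0.138, 0.001]
contact_force: [-0.5, -0.6, -3.2]
gripper_width: 0.154
```

```bash
python3 -c "
from h import *
srep(6)"
```

```text
t 11.98 stand p mm [  4.25   2.06 139.19] sd [0.28 0.03 0.03] tilt x,y,yaw [ 0.8  -0.02  0.12] F [ 0.04 -0.25 -3.58] M [ 0.017 -0.002  0.006] sd [0.029 0.016 0.052] g 0.158
```

>>> {"op": "carry_out", "data": {
  "moves": [
    [[0, 0, 0, 0.05, 0, 0, -1], [0, 0, 0, 0.05, 0, 0, -1], [0, 0, 0, 0.03, 0, 0, -1], [0, 0, 0, 0, 0, 0.03, -1], [0, 0, 0, 0, 0, 0.03, -1], [0, 0, 0, 0, 0, 0.03, -1], [0, 0, 0, 0, 0, 0.03, -1], [0, 0, 0, 0, 0, 0, -1]]
  ]
}}

```text
time: 12.65
tool_pos: [0.5794, 0.2488, 0.1339]
tool_rot: [0.007, 0.99, 0.138, 0.001]
contact_force: [0.4, -0.6, -4.6]
gripper_width: 0.154
```

```bash
python3 -c "
from h import *
srep(7)"
```

```text
t 12.95 stand p mm [  9.37   2.   134.38] sd [0.14 0.01 0.25] tilt x,y,yaw [ 0.8  -0.01  0.12] F [-0.05 -0.19 -3.88] M [ 0.027 -0.003 -0.009] sd [0.025 0.02  0.038] g 0.154
```

>>> {"op": "carry_out", "data": {
  "moves": [
    [[0, 0, 0, 0, 0, 0.02, -1], [0, 0, 0, 0, 0, 0.02, -1], [0, 0, 0, 0, 0, 0.015, -1], [0, 0, 0, 0, 0, 0, -1], [0, 0, 0, 0, 0, 0, -1]]
  ]
}}

```text
time: 13.37
tool_pos: [0.58, 0.2489, 0.1327]
tool_rot: [0.007, 0.99, 0.138, 0.001]
contact_force: [-0.1, -0.4, -1.5]
gripper_width: 0.158
```

```bash
python3 -c "
from h import *
srep(8)"
```

```text
t 13.72 stand p mm [  9.65   1.99 132.63] sd [0.02 0.01 0.08] tilt x,y,yaw [0.8  0.03 0.12] F [-0.21 -0.14 -1.47] M [ 0.057  0.047 -0.007] sd [0.025 0.032 0.025] g 0.149
```

>>> {"op": "carry_out", "data": {
  "moves": [
    [[0, 0, 0, 0, 0, 0.01, -1], [0, 0, 0, 0, 0, 0.01, -1], [0, 0, 0, 0, 0, 0, -1], [0, 0, 0, 0, 0, 0, -1]]
  ]
}}

```text
time: 14.05
tool_pos: [0.5799, 0.2489, 0.1319]
tool_rot: [0.007, 0.99, 0.138, 0.001]
contact_force: [-0.6, 0.7, 0.8]
gripper_width: 0.151
```

```bash
python3 -c "
from h import *
srep(8)
g=grab_frame('scene');cv2.imwrite('pics/sc5.png',cv2.resize(g['frame'][130:270,300:470,::-1],None,fx=4,fy=4,interpolation=cv2.INTER_CUBIC))
g=grab_frame('wrist');cv2.imwrite('pics/w5.png',g['frame'][...,::-1])
"
```

```text
t 14.4 stand p mm [  9.65   1.98 131.78] sd [0.01 0.01 0.06] tilt x,y,yaw [0.8  0.03 0.12] F [-0.17  0.13  0.38] M [ 0.084  0.05  -0.018] sd [0.038 0.039 0.036] g 0.155
```

View pics/sc5.png

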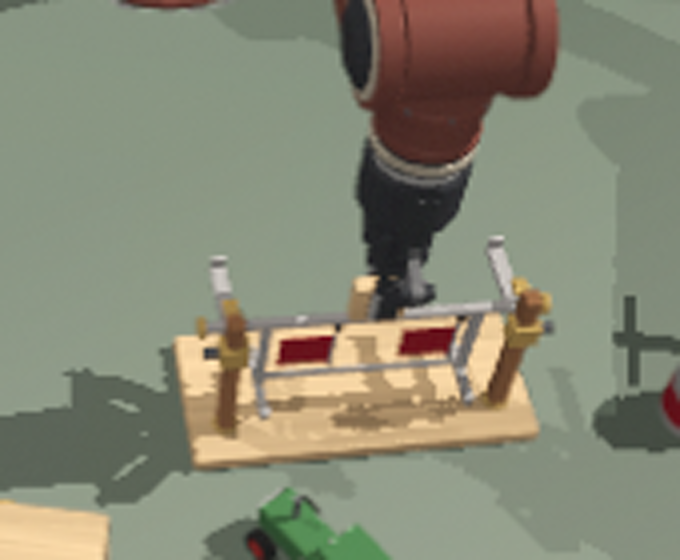

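View pics/w5.png

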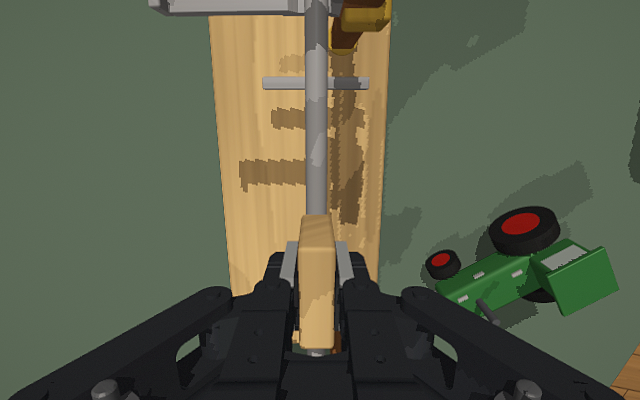

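>>> {"op": "carry_out", "data": {
  "moves": [
    [[0, 0, 0, 0, 0, 0, -0.68], [0, 0, 0, 0, 0, 0, -0.64], [0, 0, 0, 0, 0, 0, -0.6], [0, 0, 0, 0, 0, 0, -0.5], [0, 0, 0, 0, 0, 0, -0.3], [0, 0, 0, 0, 0, 0, -0.1], [0, 0, 0, 0, 0, 0, 0], [0, 0, 0, 0, 0, 0, 0]]
  ]
}}

```text
time: 15.17
tool_pos: [0.5798, 0.2489, 0.1315]
tool_rot: [0.007, 0.99, 0.138, 0.001]
contact_force: [0.0, -0.2, -0.3]
gripper_width: 0.499
```

```bash
python3 -c "
from h import *
srep(6)
g=grab_frame('scene');cv2.imwrite('pics/sc6.png',cv2.resize(g['frame'][130:270,300:470,::-1],None,fx=4,fy=4,interpolation=cv2.INTER_CUBIC))
g=grab_frame('wrist');cv2.imwrite('pics/w6.png',g['frame'][...,::-1])
"
```

```text
t 15.42 stand p mm [  9.47   1.96 131.5 ] sd [0.01 0.02 0.02] tilt x,y,yaw [0.8  0.   0.12] F [ 0.16  0.04 -0.28] M [ 0.004 -0.018  0.007] sd [0.036 0.033 0.042] g 0.497
```

View pics/w6.png

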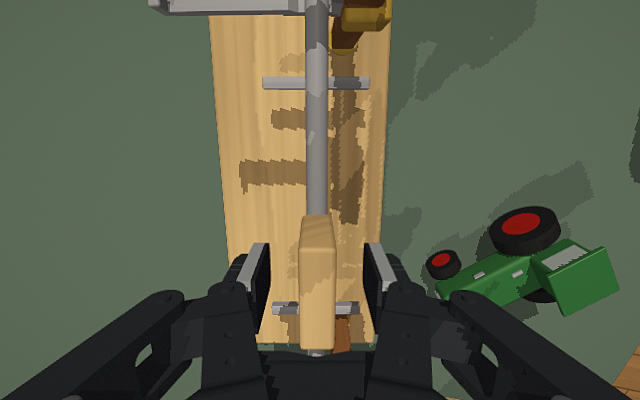

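Released with the pads clear on both sides of the tab (cols 270 and 365 against the tab at 300–335), and the rack didn't shift. Withdrawing straight up.

>>> {"op": "carry_out", "data": {
  "moves": [
    [[0, 0, 0, 0, 0, -0.1, 0], [0, 0, 0, 0, 0, -0.2, 0], [0, 0, 0, 0, 0, -0.5, 0], [0, 0, 0, 0, 0, -0.7, 0], [0, 0, 0, 0, 0, -0.7, 0], [0, 0, 0, 0, 0, -0.5, 0], [0, 0, 0, 0, 0, -0.3, 0], [0, 0, 0, 0, 0, 0, 0]]
  ]
}}

```text
time: 16.18
tool_pos: [0.581, 0.2511, 0.2564]
tool_rot: [0.006, 0.99, 0.138, 0.005]
contact_force: [0.7, 0.6, 0.9]
gripper_width: 0.5
```

>>> {"op": "carry_out", "data": {
  "moves": [
    [[0, 0, 0, 0, 0, 0, 0], [0, 0, 0, 0, 0, 0, 0], [0, 0, 0, 0, 0, 0, 0], [0, 0, 0, 0, 0, 0, 0], [0, 0, 0, 0, 0, 0, 0], [0, 0, 0, 0, 0, 0, 0], [0, 0, 0, 0, 0, 0, 0], [0, 0, 0, 0, 0, 0, 0]]
  ]
}}

```text
time: 16.85
tool_pos: [0.5793, 0.2505, 0.2514]
tool_rot: [0.007, 0.99, 0.138, 0.001]
contact_force: [0.2, -0.2, 0.4]
gripper_width: 0.497
```

```bash
python3 -c "
from h import *
srep(3)
g=grab_frame('scene');cv2.imwrite('pics/sc7.png',cv2.resize(g['frame'][130:270,300:470,::-1],None,fx=4,fy=4,interpolation=cv2.INTER_CUBIC))
T=toolT();g=grab_frame('wrist');cv2.imwrite('pics/w7.png',g['frame'][...,::-1])
W=cloud(g,T@g['hand_eye']);S=(W-SC)@RS*1000
m=(abs(S[...,1])<125)&(S[...,1]>30)&(S[...,2]>105)&(S[...,2]<133)&(S[...,0]>0)&(S[...,0]<20)&(abs(S[...,1]-115)>12)
P=S[m];print('bar',len(P),P.mean(0))
for a in range(30,125,15):
  q=P[(P[:,1]>a)&(P[:,1]<a+15)]
  if len(q):print(a,q.mean(0).round(1),len(q))
"
```

```text
t 16.95 stand p mm [  9.47   3.64 251.45] sd [0.03 0.   0.08] tilt x,y,yaw [ 0.8  -0.    0.12] F [ 0.22 -0.26  0.23] M [ 0.001 -0.     0.009] sd [0.023 0.025 0.01 ] g 0.501
bar 1192 [ 11.14331837  68.35221278 125.39757921]
30 [ 11.3  37.5 125.9] 221
45 [ 11.2  52.6 125.7] 235
60 [ 11.1  67.8 125.6] 238
75 [ 11.   82.8 125.2] 245
90 [ 11.1  96.5 124.6] 253
```

View pics/sc7.png

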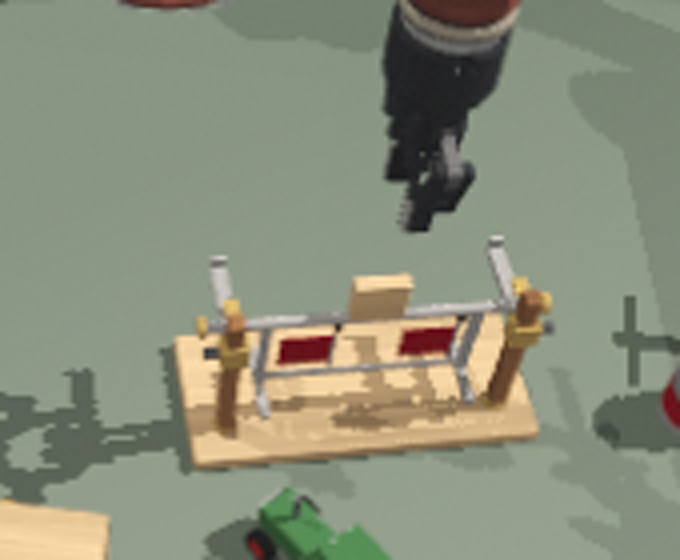

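View pics/w7.png

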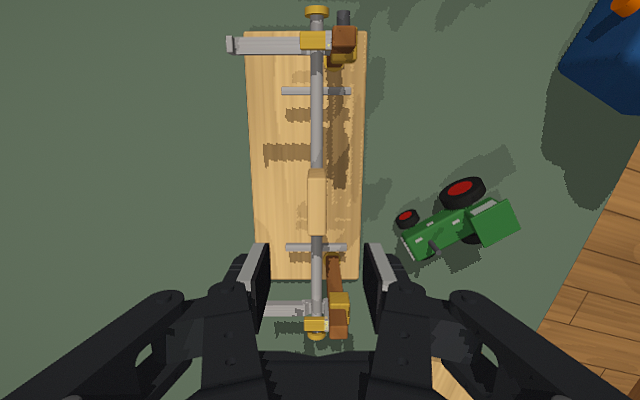

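```bash
python3 -c "
from h import *
print(ticket.job_done());rep()"
```

```text
the job is handed in; nothing more can be done
None
the job is handed in; nothing more can be done
```

The rack is hanging on the stand with both bar ends in their seats under the noses. The gripper is clear of it, and I handed the job in at about 17 s of the 58 s allowed. The hand-in reports no verdict.

- **Pickup:** I gripped the rack by the ash tab and lifted it 100 mm. The wrist force showed it weighs about 4 N.
- **Landing:** The camera images put the hook tops at about 121 mm (left) and 124 mm (right), so I tilted the bar 0.8° to match. I laid both ends on the arms about 25 mm in front of the noses. The hooks took about 2.65 N, roughly 1.5 N left and 1.15 N right.
- **Seating:** I lifted the rack about 2.5 mm, slid it 35 mm back under the noses with no contact felt, and lowered it 7.5 mm. Before I let go, the seats carried essentially the whole weight, about 2.4 N left and 1.9 N right.
- **Last checks:** After release the picture and depth readings showed the bar at about x = 11 mm in the stand's frame by the left hook, inside the 3–15.5 mm limit. It hangs slightly aslant, and the gripper felt no load.

The per-hook loads are worked out from noisy wrist force and moment readings, about ±0.3 N per end. I measured the bar's final position only on the left half; the right end I judged from the pictures. I saw no check fail, and nothing else in the pictures looked moved or touched.

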